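Seat the cover plate, then run the control panel out to the gauge and hold it

TASK

On the plywood stand lies a cream control-panel board whose aluminium cover plate sticks up at one end on a stiff catch: with the board still drawn back on the stand, first press the plate down level in its pocket. Then take the board by its black bar handle and slide it straight out along the stand, without lifting or tipping it, until its outer (dial) end is level with the pointer of the steel gauge. Finish while still holding the handle so that the nose-heavy board stays level there and rests on nothing but the stand; leave the other things on the desk alone.

Things in the scene. Friction and masses are not known exactly. Their poses are not given: they have to be found in the camera images.
- stand: fixed plywood riser; top 260 (x) x 120 (y) mm, 70 mm above the desk. Origin on the desk under its centre; its x axis points outward, the way the board is slid; its outer edge is 130 mm from the origin along x. z up.
- pointer (a point): tip of the steel gauge's pointer: a 4 mm thick, 40 mm long finger, 78 mm above the desk, on a post 97 mm high (foot 60 x 50, fixed) beside the board's path on the stand's +y side. It points at the board, its tip about 22 mm clear of the board's long side. Axes parallel to the stand's; the board's outer end must come to the same x (along the stand) as this point.
- grip (a point): centre of the board's black bar handle, half-way up: 22 mm thick along the board's x, 70 along y, 36 high, near the board's inner end. Axes are the board's: x towards the outer (dial) end, z up. The board's top face is 18 mm below this point; its outer end is 270 mm along +x, its inner end 30 mm along -x. A dial pod, 36 mm high, stands on the top from 193 to 263 mm along x.
- board_end (a point): middle of the top edge of the board's outer end; axes are the board's, x outward. The board is loose, 300 (x) x 100 (y) x 15 (z) mm, 0.5 to 0.8 kg, lies on the stand parallel to it within 0.06 rad, and is nose-heavy: its centre of mass lies 30 to 45 mm outward of its middle, so it tips when slid out unless held.
- plate_mid (a point): centre of the loose aluminium cover plate, 80 (x) x 60 (y) x 7.5 mm, in a pocket 84 x 64 x 7 mm in the board's top, 120 mm from the handle along x. Its outer end (+x) starts about 7 mm high on a catch 30 mm outward of its centre; the catch yields downward at about 5 N and stays down. Pressed home, it is level, its top 0.5 mm above the board's; this point is then 21 mm below grip.
- mouse: dark computer mouse, 100 x 58 x 32, beside the stand on the robot's side
- tray: open grey sorting tray, 90 x 70 x 28, beside the path of the overhang on the robot's side
- jar: amber glass jar with black lid, diameter 54, height 75, beyond the stand
- knobcap: loose aluminium dial cap, diameter 38, height 20, on the desk under the path of the overhang (the board passes 50 above it)
- screwdriver: screwdriver, 190 long, lying on the desk on the right
- block: wooden block, 140 x 100 x 40, on the right near the robot
Things that resemble listed ones, but are neither listed nor needed, are in the scene too. Of the things shaped like the part that bears plate_mid, the aluminium one is meant.

How it is judged:
By the outcome, as a careful person would: the job done as asked, in the order asked, and still so for the second after the job is handed in, while the arm keeps its last pose, push and grip.
It also fails if it takes over 48 s, if anything falls off the work surface, if the arm or the gripper's body presses on something with over 40 N, if the wrist force passes 120 N, or if a joint passes its speed limit or range.

ROBOT

A 6-joint arm with a two-finger parallel gripper is mounted at the origin on the work surface. World frame = base frame: x ahead of the robot, y to its left, z up, the work surface at z = 0. Lengths are in m, angles in rad, forces in N, time in s.
With the tool pointing down it reaches from about 0.275 to 0.825 m from the base axis. Payload 4.9 kg.
Tool frame: the origin (TCP) lies midway between the tips of the shut fingers; the grasp point (between the pads) lies 19 mm behind it (bot.grip_depth is the distance from the TCP to the grasp point, in m); y points along the fingers, x is the direction in which the jaws open and shut, and the axes are right-handed (so a half turn about y gives the same grasp; the last joint's range is limited). The gripper opens to 85 mm and grips with 20 to 120 N. Pads are 22 mm wide; open, the fingers measure 114 mm over their backs; the gripper's body (76 mm by 85 mm) begins 54 mm behind the grasp point. The pads swing forward as they close: fully open they stand 13 mm farther back than shut.
Start: joints at [-1.377, 0.326, -0.193, 1.052, 0, 1.437], TCP at [0.177, -0.521, 0.231] pointing down, gripper open.
Joint ranges: [-2.65, 2.65], [-0.97, 1.79], [-1.3, 1.35], [-1.93, 2.1], [-1.47, 1.37], [-3.14, 3.14]. Speed limits (rad/s): [2.57, 2.57, 3.14, 3.14, 3.14, 3.14].

INTERFACE

Orientations are given as a unit quaternion [w, x, y, z].
In Python, from cell import bot gives the robot as it stands. Calls block until the motion is done:
- bot.move_pose(position, orientation): joint-space move of the TCP to a pose.
- bot.move_linear(position, speed=0.15, rotation=None, until_force=None): straight line of the TCP; rotation=None keeps the orientation; speed is the mean speed in m/s. With until_force (N) it stops when the force on the tool has changed by that much, and returns True; else False.
- bot.goto_joints(angles): joint-space move.
- bot.set_gripper(opening, grasp_force=None): opening from 0.0 (shut) to 1.0 (fully open); grasp_force is the grip in N (None keeps the last); returns when the fingers have stopped.
- bot.wait(seconds).
- bot.solve_ik(position, orientation): joint angles nearest the present ones, or None.
- bot.camera(name): name is "side" or "top"; returns the picture (420x560x3 uint8, red, green, blue); there is no depth.
- bot.calibration(name): a dict with "mtx" (3x3 intrinsics, pixels), "extrinsics" (4x4, takes a point from world to camera coordinates). Camera axes: x right, y down, z forward; pixel columns grow to the right and rows downward; lengths in m; the calibration is good to about 2 mm. A picture is of the moment at which its call begins. calibration takes no time and is no camera call.
A pose or a line that the arm cannot do raises bot.PlanningError and nothing moves.
- bot.close_job(): hands the job in, once; it reports no verdict.
Trained networks look in the newest picture that a camera, given by its name, has taken for a name from the list of things; names that differ only in an ending like _2 or _b are one class to them, and where a whole thing is asked for, a point or a joint stands for the part that bears it (a point fixed in the world has none). Each returns a list of dicts, best first, with "confidence" (0 to 1); they miss things now and then, are a little off and sometimes report something else, mostly with a low value. They report only what shows in the picture. A call takes as long as a camera call. They do not tell look-alikes from the thing itself.
- bot.search_frame(camera, thing): "bbox" ([left, top, width, height] in pixels, round what is visible of it).
Readings, each from a call of its own:
- bot.read_clock(): time.
- bot.read_joint_positions(): joint angles.
- bot.read_joint_vel(): joint speeds.
- bot.read_joint_efforts(): joint torques, N m.
- bot.read_position(): TCP position.
- bot.read_tool_rot(): TCP orientation.
- bot.read_ft_force(): force on the tool from outside, world axes, zero at the start.
- bot.read_moment(): the same for the moment, N m.
- bot.read_gripper_width(): opening from 0.0 (shut) to 1.0 (fully open).
Only numpy, scipy, OpenCV 4.12 (cv2) and the standard library are available. Lean on these libraries where they do the work, as an engineer would, in place of code of your own. Each camera call takes 0.05 s, during which the arm holds its last target.

## Working session

There is one attempt and no reset: what is moved stays moved. The work goes in short steps, each a Python script; the robot and the scene stay as the last script left them, time stands still between calls to the robot, and variables do not carry over. Pictures are saved under pics/ and viewed, and the job is handed in when it is done.

```bash
ls; mkdir -p pics
python3 - <<'E'
from cell import bot
import cv2
for n in("side","top"):
    im=bot.camera(n); cv2.imwrite(f"pics/{n}0.png",cv2.cvtColor(im,cv2.COLOR_RGB2BGR))
    c=bot.calibration(n); print(n,c["mtx"].tolist(),c["extrinsics"].round(4).tolist())
    for t in ["stand","pointer","grip","board_end","plate_mid","knobcap","jar","tray"]:
        try: print(t,[( [round(v) for v in d["bbox"]],round(d["confidence"],2)) for d in bot.search_frame(n,t)])
        except Exception as e: print(t,e)
print(bot.read_clock(),bot.read_tool_rot())
E
```

```text
pics
side [[383.38570336530324, 0.0, 282.67775859800616], [0.0, 383.38570336530324, 212.4372192873912], [0.0, 0.0, 1.0]] [[-0.985, -0.1726, 0.0036, 0.5228], [-0.1166, 0.6494, -0.7515, 0.1343], [0.1274, -0.7406, -0.6598, 0.8686], [0.0, 0.0, 0.0, 1.0]]
stand [([345, 274, 32, 45], 0.71), ([235, 227, 96, 107], 0.6)]
pointer [([270, 161, 29, 41], 0.77)]
grip [([242, 191, 89, 125], 0.83)]
board_end [([240, 193, 91, 123], 0.95), ([358, 211, 36, 29], 0.23)]
plate_mid [([275, 358, 50, 62], 0.76), ([216, 207, 33, 18], 0.75), ([270, 230, 39, 37], 0.72), ([221, 238, 35, 31], 0.66)]
knobcap []
jar [([192, 263, 31, 43], 0.81), ([312, 157, 33, 6], 0.25)]
tray [([361, 212, 35, 29], 0.97)]
top [[432.2831586699734, 0.0, 289.0967375698003], [0.0, 432.2831586699734, 220.6381382711707], [0.0, 0.0, 1.0]] [[-0.0273, -0.9988, -0.0407, 0.0114], [-0.9943, 0.0313, -0.1021, 0.5453], [0.1033, 0.0377, -0.9939, 0.9461], [0.0, 0.0, 0.0, 1.0]]
stand [([173, 206, 125, 72], 0.62), ([425, 293, 59, 74], 0.47), ([332, 253, 16, 19], 0.46)]
pointer [([356, 198, 29, 29], 0.9)]
grip [([170, 210, 147, 61], 0.9), ([357, 198, 28, 29], 0.74)]
board_end [([174, 204, 146, 70], 0.66)]
plate_mid [([119, 250, 42, 43], 0.97), ([304, 149, 27, 35], 0.88), ([226, 224, 38, 34], 0.84), ([243, 164, 41, 38], 0.64)]
knobcap [([334, 253, 14, 17], 0.5)]
jar [([192, 159, 28, 26], 0.6)]
tray [([311, 312, 44, 36], 0.94), ([333, 257, 16, 13], 0.17)]
0.9 [-0.57487754  0.57488518 -0.41172119  0.41171411]
```

Run:
```python
import cv2
t=cv2.imread("pics/top0.png");s=cv2.imread("pics/side0.png")
cv2.imwrite("pics/t_c.png",cv2.resize(t[140:340,150:410],None,fx=3,fy=3,interpolation=cv2.INTER_CUBIC))
cv2.imwrite("pics/s_c.png",cv2.resize(s[150:350,180:410],None,fx=3,fy=3,interpolation=cv2.INTER_CUBIC))
```

```text
(no output)
```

View pics/top0.png

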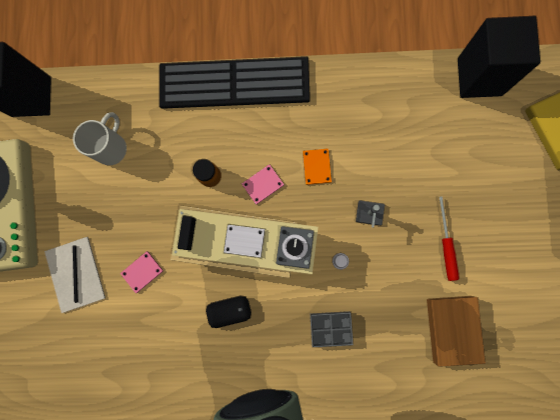

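View pics/side0.png

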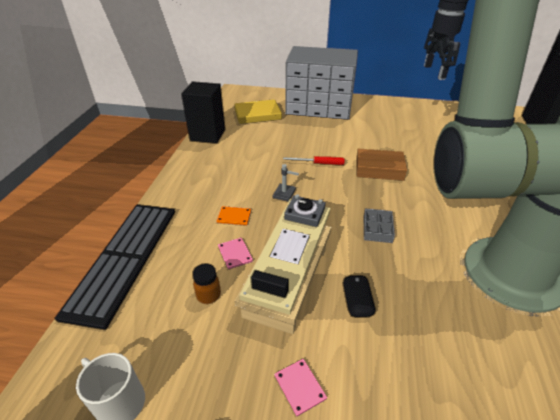

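```bash
ls pics
```

```text
s_c.png
side0.png
t_c.png
top0.png
```

View pics/t_c.png

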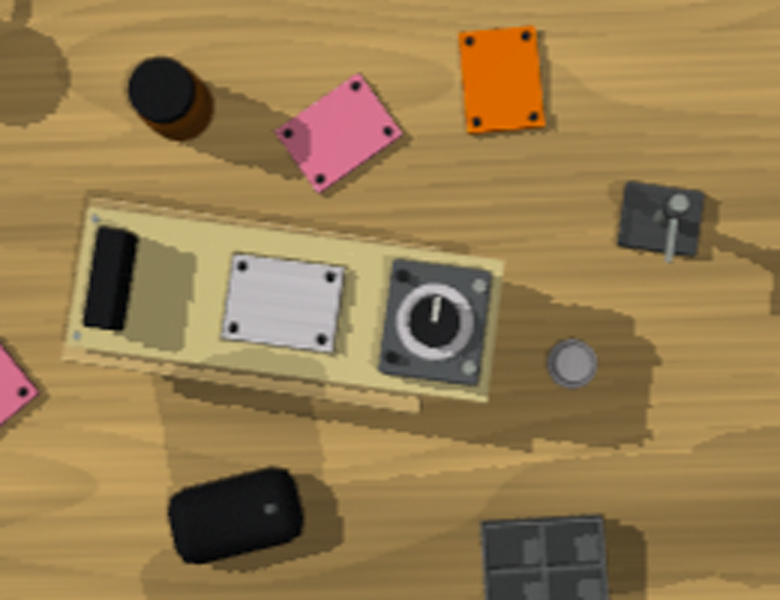

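View pics/s_c.png

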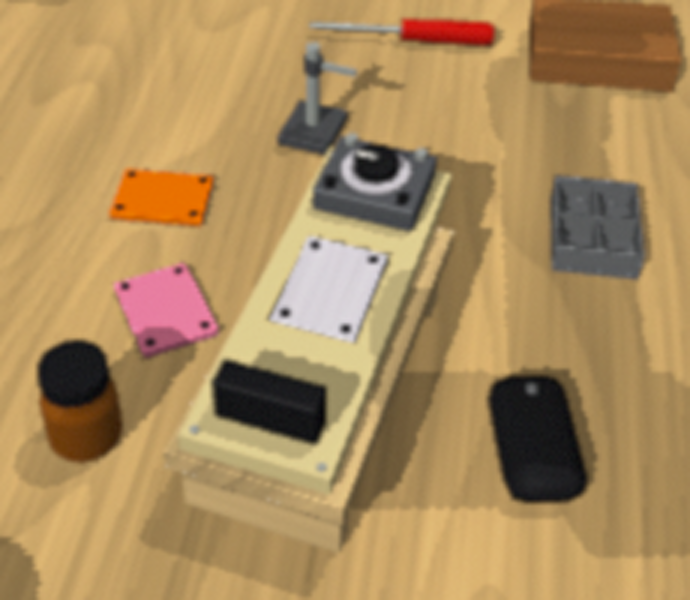

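The aluminium plate is at top (245,240) and side (290,247). The look-alikes are pink plates at top (264,185) and (142,272) and an orange one at (317,166), all lying on the desk. The right one is silver, in the cream board's pocket. The gauge is at top (370,212) with its finger tip near (373,227). Next I'll zoom for accurate corners.

Run:
```python
import cv2
t=cv2.imread("pics/top0.png");s=cv2.imread("pics/side0.png")
def z(im,x,y,w,h,f,n):
    c=cv2.resize(im[y:y+h,x:x+w],None,fx=f,fy=f,interpolation=cv2.INTER_LANCZOS4)
    for i in range(0,w,10):
        cv2.putText(c,str(x+i),(i*f,8),0,.3,(0,0,255)); cv2.line(c,(i*f,10),(i*f,16),(0,0,255))
    for i in range(0,h,10):
        cv2.putText(c,str(y+i),(0,i*f+4),0,.3,(0,0,255)); cv2.line(c,(22,i*f),(28,i*f),(0,0,255))
    cv2.imwrite(f"pics/{n}.png",c)
z(t,165,200,100,75,8,"za");z(t,260,200,130,85,6,"zb")
z(s,230,220,100,75,8,"zc") ; z(s,235,255,100,75,8,"zd"); z(s,260,155,100,75,8,"ze")
```

```text
(no output)
```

View pics/za.png

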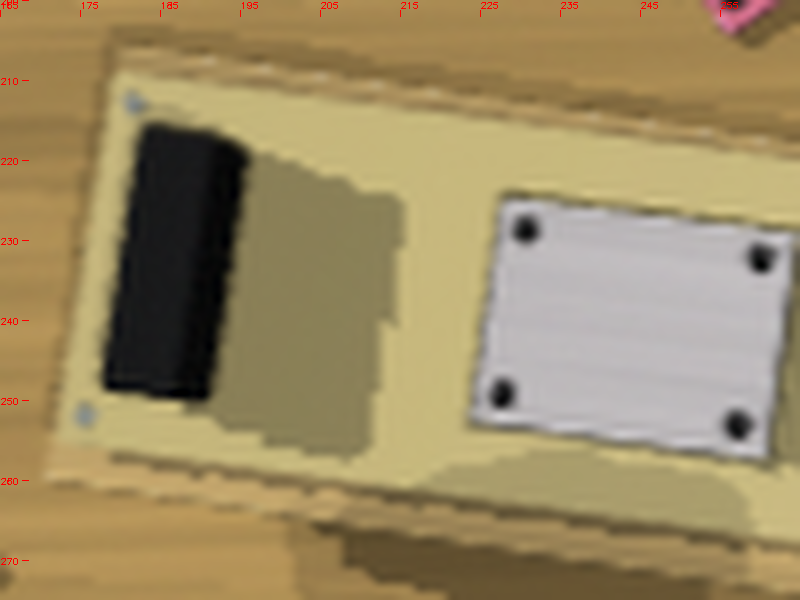

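View pics/zb.png

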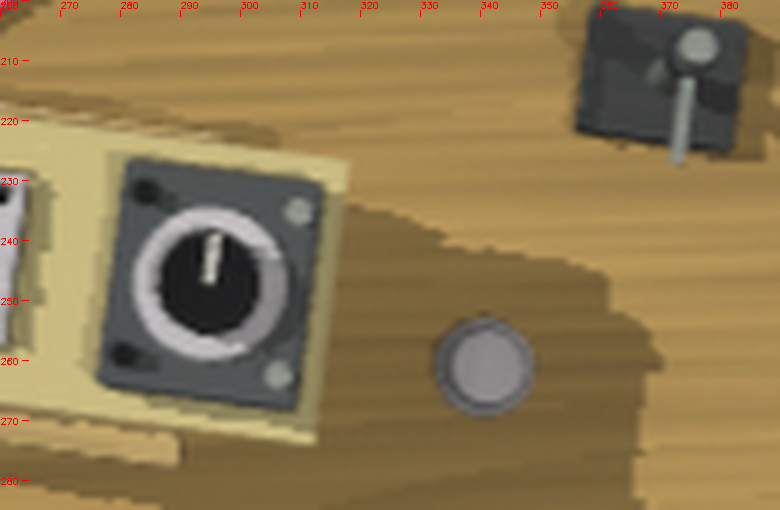

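View pics/zd.png

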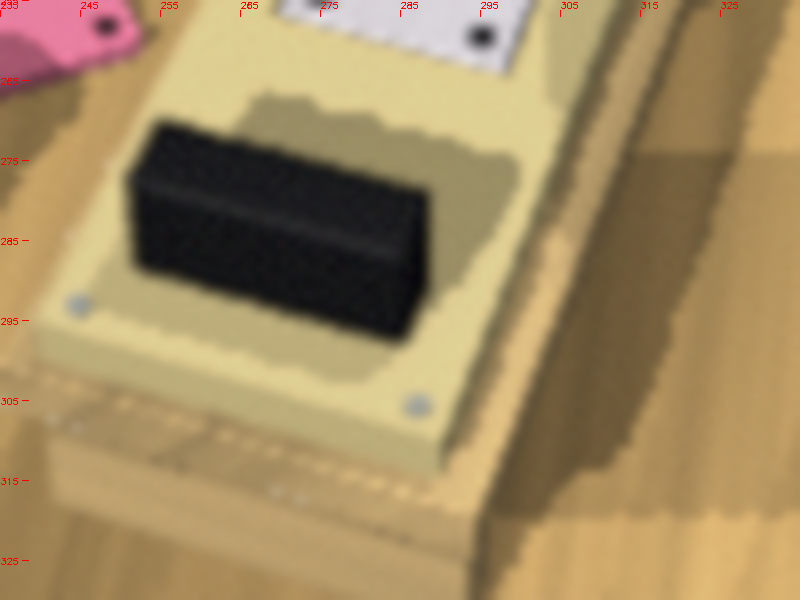

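View pics/ze.png

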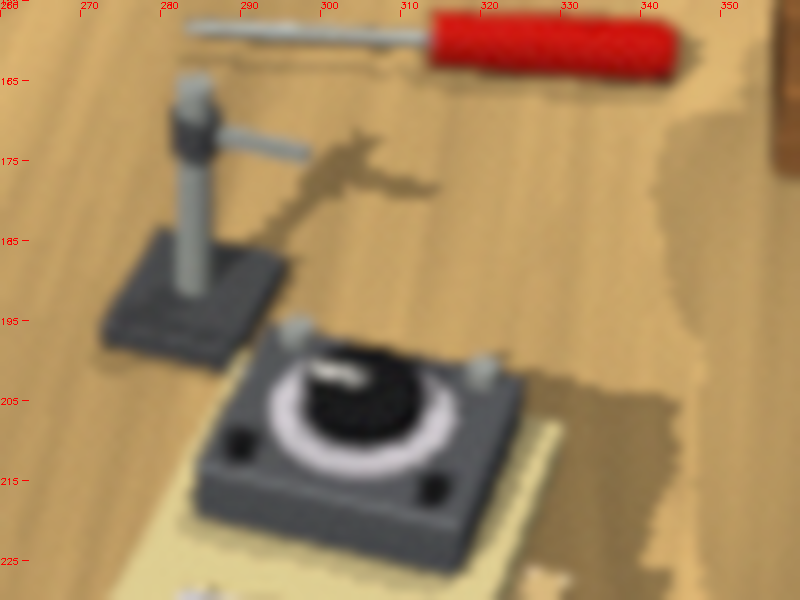

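```bash
cat > h.py <<'E'
import numpy as np, cv2
from scipy.optimize import least_squares
from cell import bot
C={n:bot.calibration(n) for n in("side","top")}
def proj(n,P):
    P=np.atleast_2d(P); c=C[n]; q=P@c["extrinsics"][:3,:3].T+c["extrinsics"][:3,3]; q=q@c["mtx"].T
    return q[:,:2]/q[:,2:]
def ray_z(n,px,z):
    c=C[n]; R=c["extrinsics"][:3,:3]; t=c["extrinsics"][:3,3]
    d=R.T@np.linalg.solve(c["mtx"],[px[0],px[1],1]); o=-R.T@t
    return o+d*(z-o[2])/d[2]
def fit(obs,z0,x0):  # obs: (cam,(lx,ly,lz),(u,v)); pose x,y,yaw, z0 
    def w(p,l):
        c,s=np.cos(p[2]),np.sin(p[2]); return np.array([p[0]+c*l[0]-s*l[1],p[1]+s*l[0]+c*l[1],z0+l[2]])
    f=lambda p:np.concatenate([proj(n,w(p,l))[0]-np.array(u) for n,l,u in obs])
    r=least_squares(f,x0,loss="soft_l1"); return r.x,f(r.x).reshape(-1,2)
def show(im,x,y,w,h,f,n):
    c=cv2.resize(cv2.cvtColor(im,cv2.COLOR_RGB2BGR)[y:y+h,x:x+w],None,fx=f,fy=f,interpolation=cv2.INTER_LANCZOS4)
    for i in range(0,w,10):
        cv2.putText(c,str(x+i),(i*f,8),0,.3,(0,0,255)); cv2.line(c,(i*f,10),(i*f,16),(0,0,255))
    for i in range(0,h,10):
        cv2.putText(c,str(y+i),(0,i*f+4),0,.3,(0,0,255)); cv2.line(c,(22,i*f),(28,i*f),(0,0,255))
    cv2.imwrite(f"pics/{n}.png",c)
E
python3 - <<'E'
from h import *
np.set_printoptions(precision=4,suppress=True)
d=.45
B=[("top",(-.03,.05,-.018),(179.6,208.5)),("top",(-.03,-.05,-.018),(172.5,254.6)),("top",(.27,.05,-.018),(318.3,227.2)),("top",(.27,-.05,-.018),(312.5,273.8)),
("side",(-.03,.05,-.018),(239.4,295.6)),("side",(-.03,-.05,-.018),(290.4,310)),("side",(.27,-.05,-.018),(330.4,208.1)),
("top",(-.011,.035,.018),(183.1,215.4)),("top",(-.011,-.035,.018),(177.9,248.5)),("side",(-.011,.035,.018),(251.2,277)),("side",(.011,-.035,.018),(288.4,278.8)),("side",(.011,.035,.018),(255.3,270.1))]
S=[("top",(-.13,-.06,0),(170.6,260)),("top",(.13,-.06,0),(290,277.7)),("top",(-.13,.06,0),(179.4,205.6)),("side",(-.13,-.06,0),(295,320))]
B=[(n,l,(u[0]-d,u[1]-d)) for n,l,u in B];S=[(n,l,(u[0]-d,u[1]-d)) for n,l,u in S]
for cams in(("top",),("side",),("top","side")):
    p,r=fit([b for b in B if b[0] in cams],.103,[.5,.2,-1.6]); print(cams,p,r.round(1).tolist())
p,r=fit(S,.07,[.5,.1,-1.6]);print("stand",p,r.round(1).tolist())
p,r=fit([b for b in S if b[0]=="top"],.07,[.5,.1,-1.6]);print("stand",p,r.round(1).tolist())
print(ray_z("top",(372.35,227.05),.078),ray_z("side",(298.3,173.8),.078))
f=lambda P:np.concatenate([proj("top",P)[0]-[372.35,227.05],proj("side",P)[0]-[298.3,173.8]])
r=least_squares(f,[.5,-.2,.08]);print(r.x,r.fun)
E
```

```text
('top',) [ 0.5194  0.2065 -1.7326] [[0.4, 0.2], [0.1, 0.4], [0.4, -0.3], [0.1, 0.3], [-0.4, -0.6], [-0.5, -0.0]]
('side',) [ 0.5187  0.2095 -1.73  ] [[0.2, -0.1], [0.2, 0.5], [0.0, 0.0], [-1.2, 0.6], [1.8, -0.2], [-0.7, -1.3]]
('top', 'side') [ 0.5191  0.2077 -1.7314] [[-0.2, 0.4], [-0.5, 0.5], [-0.2, -0.3], [-0.5, 0.3], [0.3, -1.0], [0.1, -0.4], [0.1, -0.4], [-1.0, -0.5], [-1.1, 0.1], [-1.2, -0.2], [1.7, -1.0], [-0.7, -2.0]]
stand [ 0.5015  0.1155 -1.7413] [[-0.3, 0.1], [-0.7, -0.2], [0.2, -0.0], [0.2, -0.8]]
stand [ 0.5015  0.1149 -1.7401] [[0.0, 0.2], [-0.4, -0.2], [0.4, 0.1]]
[ 0.521  -0.1826  0.078 ] [ 0.5207 -0.181   0.078 ]
[ 0.521  -0.1828  0.0768] [ 0.0028  0.0283 -0.0353 -0.0044]
```

```bash
cat >> h.py <<'E'
from scipy.spatial.transform import Rotation as Rn
G=np.array([.5192,.2075]); YB=-1.7318; YS=-1.7405; TIP=np.array([.521,-.1827])
ub=np.array([np.cos(YB),np.sin(YB)]); us=np.array([np.cos(YS),np.sin(YS)])
def quat(sgn):
    x=np.r_[sgn*ub,0]; y=np.array([0,0,-1.]); q=Rn.from_matrix(np.c_[x,y,np.cross(x,y)]).as_quat(); return [q[3],q[0],q[1],q[2]]
E
python3 - <<'E'
from h import *
np.set_printoptions(precision=3,suppress=True)
q=bot.read_tool_rot(); print(Rn.from_quat([q[1],q[2],q[3],q[0]]).as_matrix())
for s in(1,-1):
    for P in (np.r_[G+.15*ub,.2],np.r_[G+.15*ub,.086],np.r_[G,.09],np.r_[G+.1145*us,.09]):
        j=bot.solve_ik(list(P),quat(s)); print(s,P,None if j is None else np.array(j))
print(bot.read_ft_force(),bot.read_clock())
E
```

```text
[[ 0.322 -0.     0.947]
 [-0.947 -0.     0.322]
 [-0.    -1.    -0.   ]]
1 [0.495 0.059 0.2  ] [-0.029  0.257 -0.374  0.94   0.    -3.009]
1 [0.495 0.059 0.086] [-0.029  0.386 -0.523  0.661  0.    -3.009]
1 [0.519 0.207 0.09 ] [ 0.248  0.475 -0.359  0.736  0.    -2.732]
1 [0.5   0.095 0.09 ] [ 0.042  0.396 -0.493  0.681  0.    -2.939]
-1 [0.495 0.059 0.2  ] [-0.029  0.257 -0.374  0.94   0.     0.132]
-1 [0.495 0.059 0.086] [-0.029  0.386 -0.523  0.661  0.     0.132]
-1 [0.519 0.207 0.09 ] [ 0.248  0.475 -0.359  0.736  0.     0.409]
-1 [0.5   0.095 0.09 ] [ 0.042  0.396 -0.493  0.681  0.     0.203]
[0.551 0.325 1.109] 0.9
```

Run:
```python
from h import *
np.set_printoptions(precision=4,suppress=True)
bot.set_gripper(0.0,60)
P=G+.151*ub
bot.move_pose(list(np.r_[P,.15]),quat(-1))
bot.move_linear(list(np.r_[P,.10]),speed=.08)
print(bot.read_clock(),bot.read_ft_force())
z=None
hit=bot.move_linear(list(np.r_[P,.082]),speed=.01,until_force=16)
print(hit,bot.read_position(),bot.read_ft_force(),bot.read_clock())
im=bot.camera("side"); show(im,230,150,110,80,7,"p1s")
```

```text
4.8083 [ 0.0377 -0.8198  0.469 ]
True [0.495  0.058  0.0856] [-1.1093  0.5017  4.8497] 6.15
```

View pics/p1s.png

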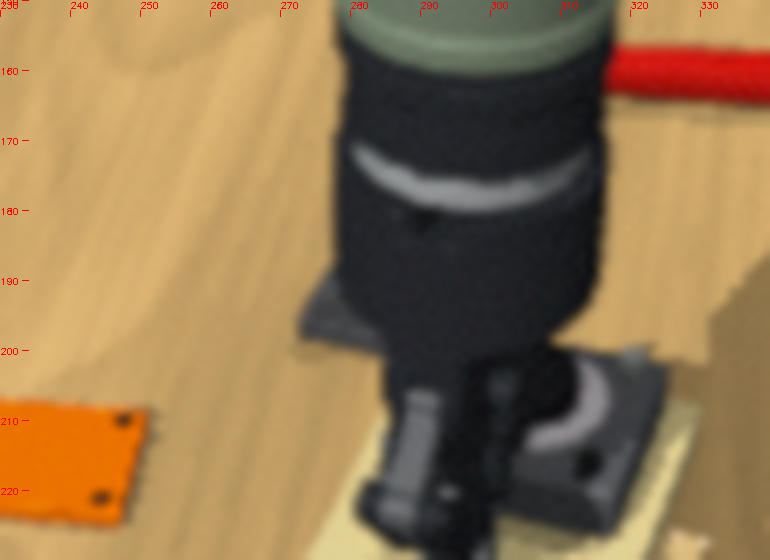

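At contact the tip is at z=0.0856, which is the expected home height of 0.0855. I'll press once more, back off and look.

Run:
```python
from h import *
np.set_printoptions(precision=4,suppress=True)
P=G+.151*ub
hit=bot.move_linear(list(np.r_[P,.082]),speed=.01,until_force=15)
print(hit,bot.read_position(),bot.read_ft_force())
bot.wait(.2)
bot.move_linear(list(np.r_[P,.17]),speed=.15)
bot.move_linear(list(np.r_[G-.0*ub,.19]),speed=.2)
im=bot.camera("side"); show(im,230,190,110,80,7,"p2s")
im=bot.camera("top"); show(im,165,200,160,80,5,"p2t")
print(bot.read_clock())
```

```text
True [0.495  0.058  0.0855] [ 0.0329 -0.5516  5.135 ]
8.35
```

View pics/p2s.png

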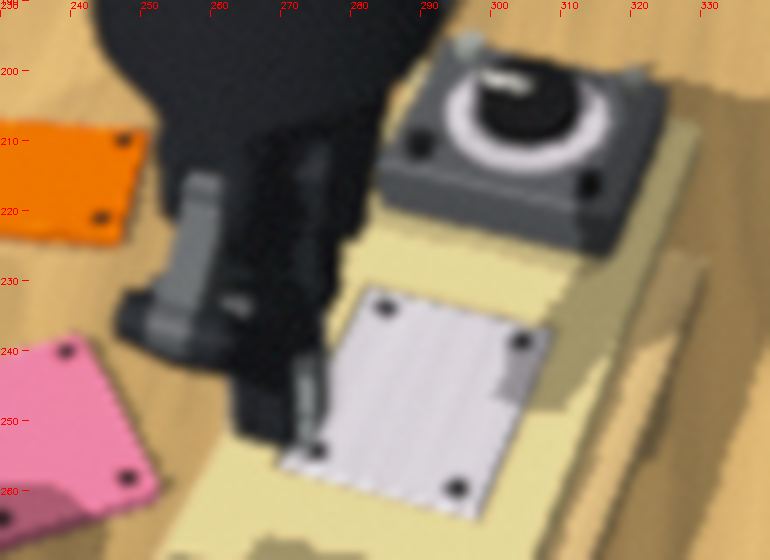

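View pics/p2t.png

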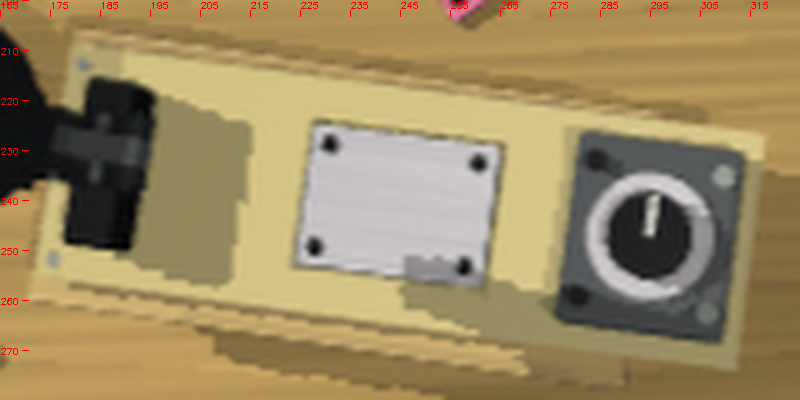

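The plate lies flush in its pocket: its outer-edge shadow gap at top (264,245) is gone, and the board hasn't shifted. Next is the handle grasp.

Run:
```python
from h import *
np.set_printoptions(precision=4,suppress=True)
bot.set_gripper(0.85,100)
bot.move_linear(list(np.r_[G,.125]),speed=.12)
print(bot.move_linear(list(np.r_[G,.092]),speed=.05,until_force=8))
print(bot.read_ft_force())
bot.set_gripper(0.0,100)
bot.wait(.2)
print(bot.read_gripper_width()*85,bot.read_ft_force(),bot.read_moment(),bot.read_position(),bot.read_clock())
im=bot.camera("side"); show(im,230,190,110,80,7,"p3s")
im=bot.camera("top"); show(im,165,200,160,80,5,"p3t")
```

```text
False
[ 0.4375 -0.607  -0.2916]
20.260738310052904 [-1.3523  0.6812  4.9989] [ 0.3551  0.2338 -0.0104] [0.5195 0.2079 0.0926] 11.25
```

View pics/p3t.png

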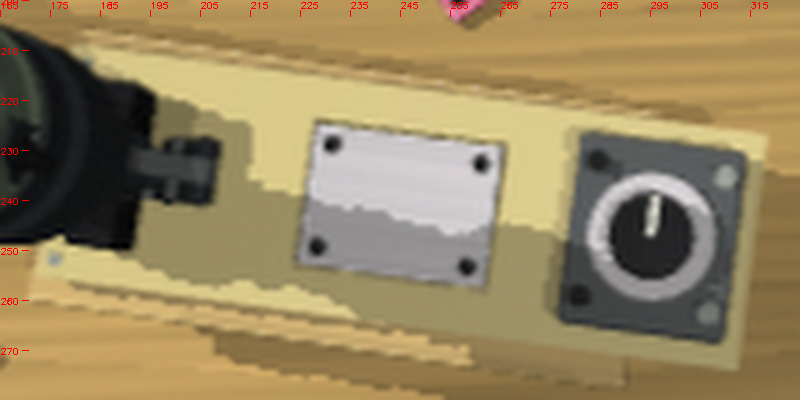

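View pics/p3s.png

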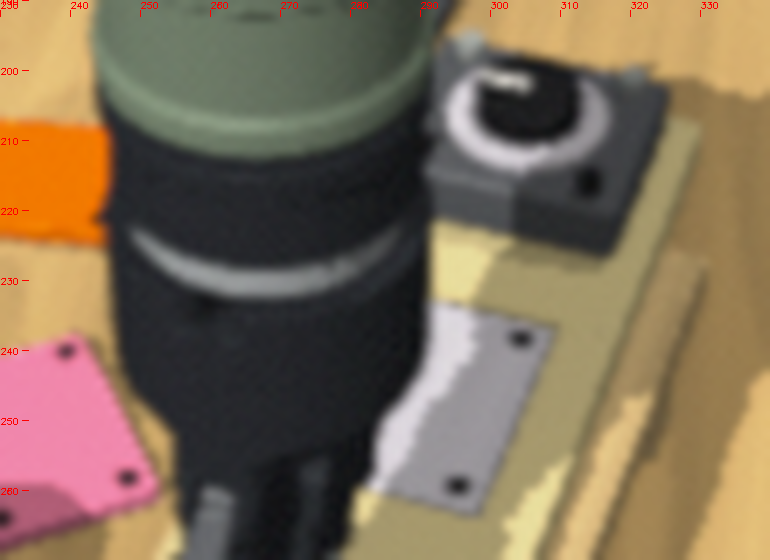

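Handle held: width is about 20 mm and the light downward preload is about 5 N. Now I'll slide most of the way.

Run:
```python
from h import *
np.set_printoptions(precision=4,suppress=True)
for s in(.05,.104):
    bot.move_linear(list(np.r_[G+s*us,.092]),speed=.05)
    print(bot.read_position(),bot.read_ft_force(),bot.read_moment(),bot.read_gripper_width()*85)
print(bot.read_clock())
im=bot.camera("side"); show(im,250,140,110,80,7,"p4s")
im=bot.camera("top"); show(im,280,190,110,85,7,"p4t"); show(im,190,190,200,100,4,"p4w")
```

```text
[0.5117 0.1592 0.0926] [0.2245 4.8905 4.7182] [ 1.057  -0.1271 -0.0363] 20.439505528553287
[0.5025 0.106  0.0926] [0.6724 5.2606 6.001 ] [ 1.0997 -0.0973 -0.0829] 20.695712879712772
13.7333
```

View pics/p4t.png

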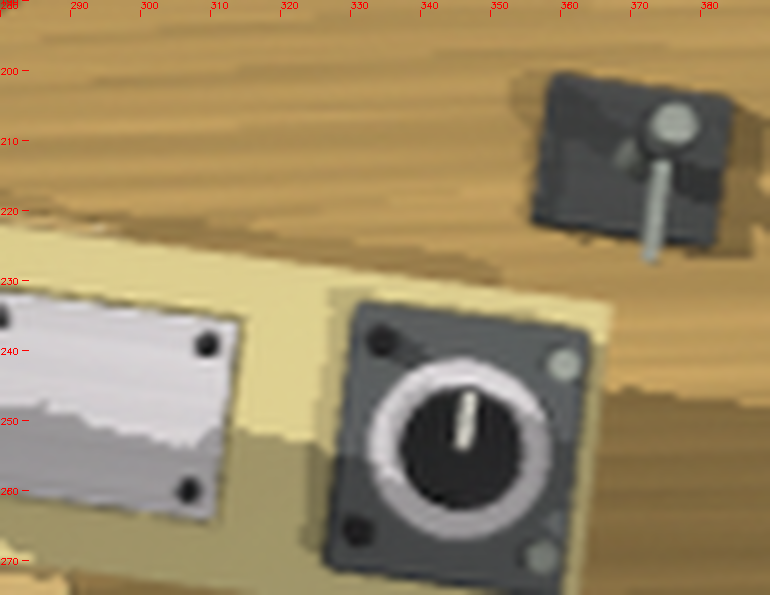

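View pics/p4s.png

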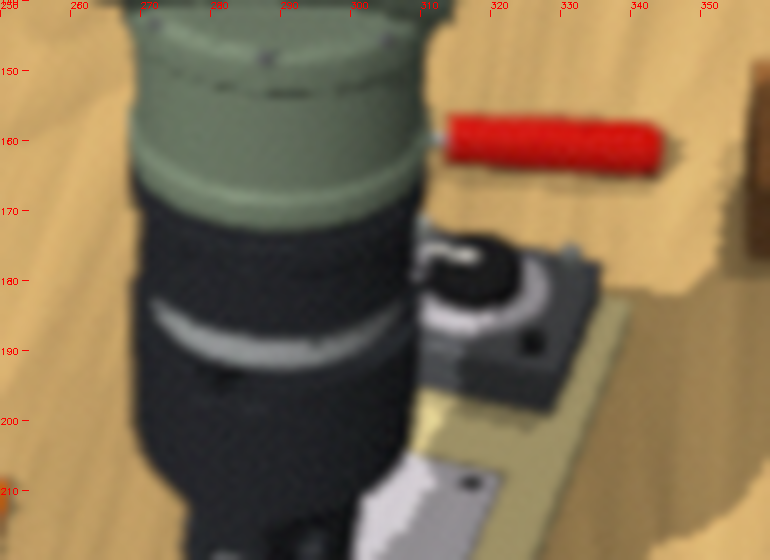

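View pics/p4w.png

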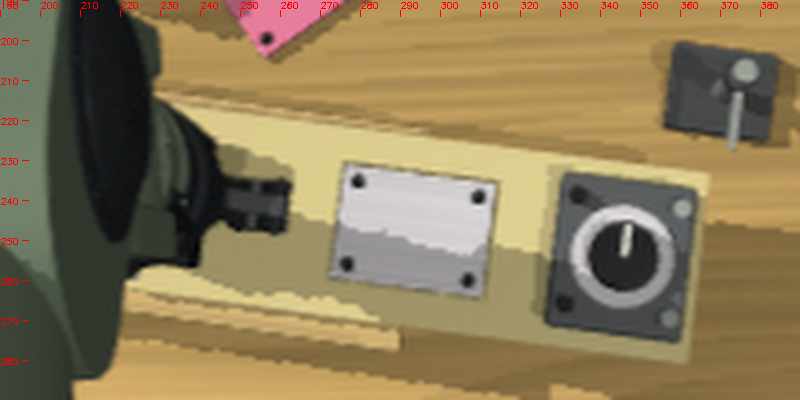

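```bash
cat > m.py <<'E'
from h import *
def gap(a,b,t,z=.085):
    d=.45
    A=ray_z("top",np.array(a)-d,z)[:2];B=ray_z("top",np.array(b)-d,z)[:2];T=ray_z("top",np.array(t)-d,.078)[:2]
    print("corners->tip along stand mm",((T-A)@us*1e3).round(2),((T-B)@us*1e3).round(2),"mid",((T-(A+B)/2)@us*1e3).round(2),"width",np.linalg.norm(A-B)*1e3,"yaw",np.arctan2(-(A-B)[0],(A-B)[1]))
E
python3 - <<'E'
from m import *
print(np.arctan2(*(us[::-1])))
gap((367.6,233.6),(362.5,280.5),(373,227.4))
print("before:"); gap((318.3,227.2),(312.5,273.8),(372.8,227.5))
# subpixel board-end edge via image model (current picture)
im=bot.camera("top").astype(float).mean(2)
A=ray_z("top",(367.15,233.15),.085)[:2];B=ray_z("top",(362.05,280.05),.085)[:2]
for f in(.1,.2,.3,.4,.5,.6,.7,.8,.9):
    prof=[]
    S=np.arange(-.006,.0061,.0005)
    pts=np.array([np.r_[A*(1-f)+B*f+s*us,.085] for s in S])
    uv=proj("top",pts).astype(np.float32)
    v=cv2.remap(im.astype(np.float32),uv[:,:1],uv[:,1:],cv2.INTER_LINEAR).ravel()
    g=np.gradient(v); i=np.argmin(g); print(f,S[i]*1e3,v[::3].round())
E
```

```text
-1.7405
corners->tip along stand mm 10.52 8.85 mid 9.68 width 98.41164967227262 yaw -1.7236189060632208
before:
corners->tip along stand mm 114.28 113.05 mid 113.66 width 98.58778751839621 yaw -1.7279792174943855
0.1 -0.4999999999999952 [141. 170. 189. 180. 160. 147. 142. 143. 143.]
0.2 2.5000000000000075 [ 96. 112. 132. 142. 147. 151. 153. 153. 154.]
0.3 -0.4999999999999952 [ 96. 119. 136. 128. 112. 101.  98.  98.  98.]
0.4 5.204170427930421e-15 [ 95. 116. 130. 129. 117. 105. 102. 103. 103.]
0.5 -0.4999999999999952 [ 98. 121. 136. 128. 111. 100.  99.  99.  99.]
0.6 -0.9999999999999957 [ 98. 121. 129. 124. 109.  98.  96.  96.  97.]
0.7 5.204170427930421e-15 [100. 121. 138. 127. 109.  97.  96.  97.  97.]
0.8 -0.9999999999999957 [ 93. 120. 128. 123. 107. 100.  99.  99. 100.]
0.9 5.204170427930421e-15 [112. 129. 137. 127. 111. 100. 100. 100. 100.]
```

Remaining gap is about 10.2 mm. The direct edge gives 10.0 and the original triangulation 10.5.

Run:
```python
from h import *
np.set_printoptions(precision=4,suppress=True)
bot.move_linear(list(np.r_[G+.1142*us,.092]),speed=.03)
bot.wait(.4)
print(bot.read_position(),bot.read_ft_force(),bot.read_moment(),bot.read_gripper_width()*85,(np.array(bot.read_position())[:2]-G)@us)
im=bot.camera("side"); show(im,250,140,110,80,7,"p5s")
im=bot.camera("top"); show(im,300,200,90,85,7,"p5t"); cv2.imwrite("pics/p5f.png",im[:,:,::-1])
print(bot.read_clock())
```

```text
[0.5008 0.0958 0.0926] [0.6543 4.3957 6.2718] [ 1.0614 -0.0897  0.0174] 20.257032561316095 0.11321345885764392
14.875
```

View pics/p5t.png

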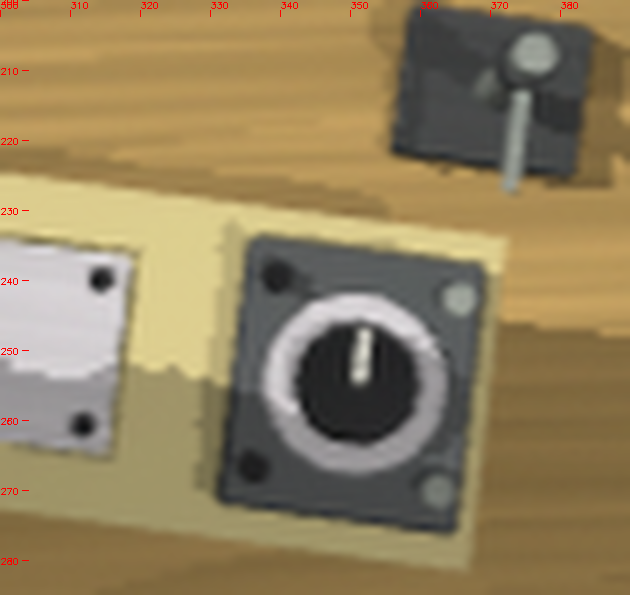

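View pics/p5s.png

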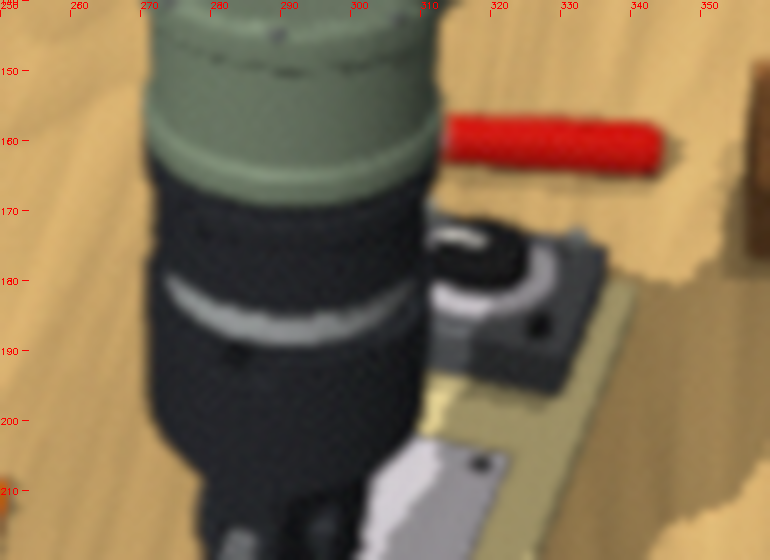

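View pics/p5f.png

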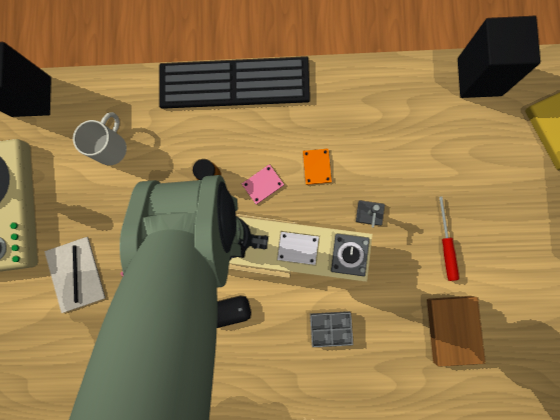

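Run:
```python
from m import *
gap((372.6,234),(367.1,281.4),(373.1,227.4))
im=cv2.imread("pics/p5f.png").astype(np.float32).mean(2)
A=ray_z("top",(372.15,233.55),.085)[:2];B=ray_z("top",(366.65,280.95),.085)[:2]
S=np.arange(-.008,.00801,.0005)
for f in np.arange(.1,.95,.1):
    uv=proj("top",np.array([np.r_[A*(1-f)+B*f+s*us,.085] for s in S])).astype(np.float32)
    v=cv2.remap(im,uv[:,:1],uv[:,1:],cv2.INTER_CUBIC).ravel()
    # half-level crossing between strip max and outside
    i=np.argmax(v[6:22])+6; out=v[-6:].mean(); h=(v[i]+out)/2; k=i+np.argmax(v[i:]<h); print(round(f,1),round(S[k]*1e3,1),end="; ")
# level: predicted side pixel of board's -y outer corner at level & grip from arm
p=np.array([.5008,.0958]); n=np.array([-ub[1],ub[0]])
for dz in(0,-.003,-.006): print(dz,proj("side",np.r_[(A+B)/2-.05*n,.085+dz]),proj("side",np.r_[p+.27*ub-.05*n,.085+dz]))
print("obs side",638/7+250-.43,290/7+140-.43)
```

```text
corners->tip along stand mm 0.3 -0.57 mid -0.14 width 99.49264687137321 yaw -1.7318354649317986
0.1 -0.5; 0.2 3.5; 0.3 -0.5; 0.4 0.5; 0.5 -0.5; 0.6 0.0; 0.7 0.0; 0.8 0.0; 0.9 -0.5; 0 [[340.73822685 179.81465074]] [[340.73971856 180.22133399]]
-0.003 [[340.61774403 180.7544727 ]] [[340.61907173 181.1615964 ]]
-0.006 [[340.4977428  181.69053796]] [[340.4989078  182.09809534]]
obs side 340.7128571428571 180.99857142857144
```

The end matches the pointer within about 0.3 mm. Next I'll check levelness more carefully in the side view.

```bash
python3 - <<'E'
from h import *
a=cv2.imread("pics/side0.png")[:,:,::-1]; show(a,300,195,50,37,16,"q0")
b=bot.camera("side"); show(b,305,170,50,37,16,"q1")
show(b,305,165,60,75,8,"q2")
print(proj("side",np.r_[G+.27*ub-.05*np.array([-ub[1],ub[0]]),.085]))
p=G+.1132*us
for dz in (0,-.003):print(proj("side",np.r_[p+.27*ub-.05*np.array([-ub[1],ub[0]]),.085+dz]))
E
python3 -c "
import cv2,numpy as np
cv2.imwrite('pics/q.png',np.vstack([cv2.imread('pics/q0.png')[:296],cv2.imread('pics/q1.png')[:296]]))"
```

```text
[[330.04602498 207.19001238]]
[[341.01759227 180.27977185]]
[[340.89636551 181.22009324]]
```

View pics/q.png

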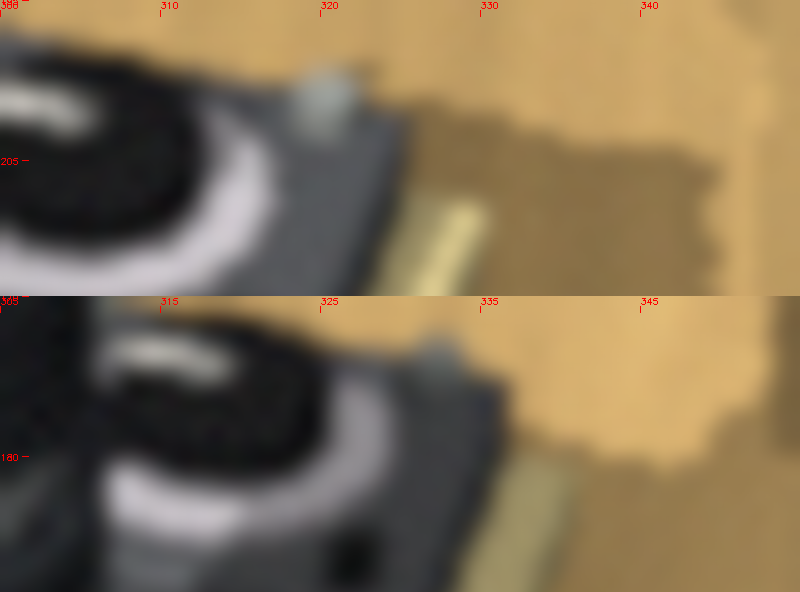

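View pics/q2.png

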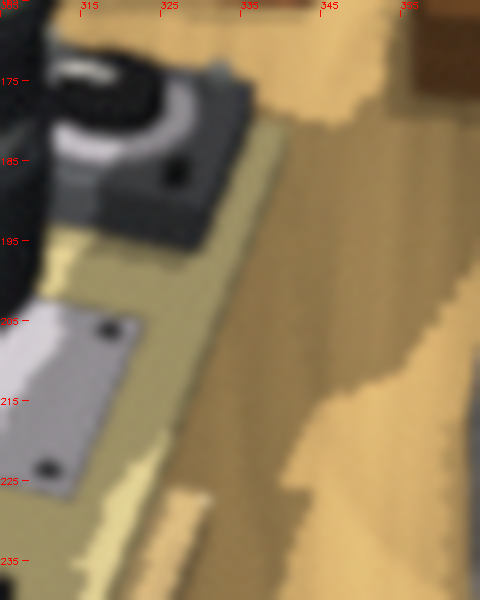

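The outer corner in the side view, at about (341,180), sits where a level board would put it, within about 0.5 px or roughly 1.5 mm. I see no droop. The grip is steady, so I'm handing in.

Run:
```python
from cell import bot
print(bot.read_position(),bot.read_ft_force(),bot.read_gripper_width()*85,bot.read_clock()); print(bot.close_job())
```

```text
[0.50076508 0.09579809 0.09258457] [1.26862992 4.55228781 5.54627391] 20.3835211051114 14.925
the job is handed in; nothing more can be done
None
```

I pressed the aluminium plate home, then took the board by its handle and slid it about 113 mm straight out along the stand. I handed the job in at about 15 s with the handle still held.

- **Plate:** it stopped with its top at z ≈ 85.5 mm, as expected, and looked flush in its pocket in both views. This was done before the board moved.
- **Board end vs pointer:** from the top camera it is level with the pointer to within about 0.3 mm. An arm-travel check from the first measurements puts it about 1 mm short, within the calibration error.
- **Level:** the side view shows no droop at the outer corner, with an uncertainty of about 1.5 mm. The nearer parts of the board were partly hidden by the arm.
- **Grip and forces:** the handle is held at about 20 mm reported width with roughly 5 N of downward push. The highest wrist force I saw was a brief contact of about 16 N while pressing the plate.
- **Other things on the desk:** nothing else looked moved in the last top picture, though the arm hid part of the jar and mouse. The knob cap is under the overhang, so it couldn't be seen.

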